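# Hold the choke chassis end panel upright with an engineer's square

## Robot

A 6-joint arm with a two-finger parallel gripper is mounted at the origin on the work surface. World frame = base frame: x ahead of the robot, y to its left, z up, the work surface at z = 0. Lengths are in mm, angles in rad, forces in N, time in s.
With the tool pointing down it reaches from about 275 to 1000 mm from the base axis. Payload 8.4 kg.
Tool frame: the origin (TCP) lies on the centre line of the jaws, within the pads' length; the fingertips stand r.tip_reach ahead of it and the grasp point (between the pads) lies 3 mm ahead of it (r.tip_reach is the distance from the TCP to the fingertips, in mm); z points along the fingers, y is the direction in which the jaws open and shut (so a half turn about z gives the same grasp; the last joint's range is limited). The gripper opens to 85 mm and grips with 20 to 120 N. Pads are 22 mm wide; open, the fingers measure 114 mm over their backs; the gripper's body (76 mm by 85 mm) begins 54 mm behind the grasp point. The pads swing forward as they close: fully open they stand 13 mm farther back than shut.
Start: joints at [-1.257, 0.353, 1.633, -0, 1.155, -0.002], TCP at [194.109, -594.096, 253.281] pointing down, gripper open.
Joint ranges: [-2.63, 2.63], [-0.92, 2.1], [0.06, 2.66], [-1.3, 4.44], [0, 2.69], [-3.02, 3.02]. Speed limits (rad/s): [2.22, 2.22, 2.79, 3.14, 3.14, 3.14].

## Interface

Orientations are given as [roll, pitch, yaw] about the fixed x, y, z axes, in that order (R = Rz(yaw) Ry(pitch) Rx(roll)).
In Python, from rig import sense, optics, r, nets gives the robot as it stands. The module is installed in compiled form; this text tells all that it offers.
- The arm moves only by the tool carry_out, never from a script. Its argument "increments" is a list that holds one entry, the list of rows, each a list of 6 numbers: the shift along the tool's x, y, z normalised to -1 to 1, where 1 is 40 cm, then the turn, a rotation vector about the tool's x, y, z normalised to -1 to 1, where 1 is 60 degrees. A call has 1 to 5 rows; each row is the pose to reach, as a shift and turn from the pose commanded when the call began, along the tool's axes at that moment; what a row does not reach only later rows make up. A row lasts 1/12 s, in which the tool goes at most 41.7 mm and 7.16 degrees, less where a joint would pass 70% of its speed; a pose out of reach is approached as far as the arm can. A call with a number of a shift or a turn outside -1 to 1 is refused whole. A call with a gripper value outside its range is refused whole. "hand" is the closure, from 0 (fully open) to 1 (shut), set as the call begins (left out, the last holds). The fingers move at their own pace and stop on an object; "squeeze" is the grip in N (left out, the last holds). Time passes only in rows, so rows that repeat a pose let the fingers close. It gives the time, the measured TCP pose, the force and the opening at its end, in the units of the state.
- sense(): the state, without advancing time (a new reading comes with each control period).
- optics.grab_frame(name): name is "scene" or "top"; returns a dict with "img" (480x640x3 uint8, red, green, blue), "range_z" (480x640 float32, mm along the optical axis (not along the pixel's ray), 0 where there is no reading), "fov_y" (degrees; the focal length in pixels is half the picture's height over the tangent of half this angle, whatever the lens; pixels are square), "cx", "cy" (the principal point, pixels), "R" (3x3) and "t" (3): a world point X has camera coordinates R X + t. Camera axes: x right, y down, z forward; pixel columns grow to the right and rows downward; lengths in mm; the calibration is good to about 2 mm. A picture is of the moment at which its call begins.
- r.sign_off(): hands the job in, once; it reports no verdict.
Trained networks look in the newest picture that a camera, given by its name, has taken for a name from the list of things; names that differ only in an ending like _2 or _b are one class to them, and where a whole thing is asked for, a point or a joint stands for the part that bears it (a point fixed in the world has none). Each returns a list of dicts, best first, with "confidence" (0 to 1); they miss things now and then, are a little off and sometimes report something else, mostly with a low value. They report only what shows in the picture. A call takes as long as a camera call. They do not tell look-alikes from the thing itself.
- nets.trace(target, camera): "mask" (480x640 bool, what is visible of it).
- nets.tip_of(target, camera): "point" ([x, y, z] in mm, in world coordinates, good to about 4 mm: a listed point, or the origin of a listed thing).
The state is a dict: "clock": time; "qpos": joint angles; "qvel": joint speeds; "joint_efforts": joint torques, N m; "eef_pos": TCP position; "tcp_rot": TCP orientation; "contact_force": force on the tool from outside, world axes, zero at the start; "wrist_torque": the same for the moment, N m; "opening": opening from 0.0 (shut) to 1.0 (fully open).
Only numpy, scipy, OpenCV 4.12 (cv2) and the standard library are available. Lean on these libraries where they do the work, as an engineer would, in place of code of your own. Each camera call takes 0.05 s, during which the arm holds its last target.

## Task

The end panel of the choke chassis leans in over the base plate because its screws are not tightened yet. Pick up the engineer's square that is standing on the bench, set its stock flat on the base plate in front of the panel, then slide it gently into the corner until the stock is pressed flat on the plate and the panel is pushed upright, flush along the blade and square-on to it; move the panel only with the square and leave everything else where it is. Finish while still gripping the square and pressing it home into the corner, so that the panel stays held true for the screws to be driven.

Things in the scene. Friction and masses are not known exactly. Their poses are not given: they have to be found in the camera images.
- square: Engineer's square, about 0.3 kg, standing on its stock: a black bar 130 mm long (x), 20 thick (y), 28 high (z). The steel blade, 20 mm wide along x and 5 thick, rises from the stock's +x end to 150 mm above the underside; its outer edge and the stock's +x end are one flush upright face at x = +65 mm, square to the underside. Origin: centre of the stock's underside; z up along the blade.
- stock_grip (a point): Point to grip the square: on the stock's middle plane at x = -12 mm, 23 mm above its underside. Grip from above across the 20 mm thickness (along the square's y); the blade's inner edge is 57 mm away towards +x.
- heel (a point): Outer corner of the square, where its flush upright face (stock end and blade edge) meets the underside of the stock: x = +65 mm, y = 0, z = 0 of the square. Slide in under a light downward push (a firm one can stop it short by friction), up to about 12 N ahead, then press down too, about 12 N: rubbing on the panel can carry some of it.
- base_plate: Flat aluminium base plate, 220 mm (x) by 180 (y), 4 thick, level, on rubber feet; heavy, it does not move. Origin: centre of its TOP surface, 12 mm above the bench; x points to the end panel, whose inner face meets the plate along x = +80 mm; z up. A copper-wound ring choke, 84 mm across, 44 high, is bolted on at x = -20, y = +43 mm. The lane along y = -45 mm is clear for square and fingers.
- end_panel: Steel end panel, 160 mm wide (y), 150 high (z), 3 thick, flat inner face, terminals on the outer face. Origin: bottom middle of the INNER face, on the line along the base plate's top about which it tips; x points outward, away from the plate; z up along the panel. Its foot points outward, on a rubber gasket under two started screws.
- panel_foot (a joint): Lean of the end panel, rad: 0 = upright, square to the base plate; positive = top leaning in over the plate. Starts at 0.10 to 0.19 (top 15 to 28 mm in). Stiff and springy: it tips in again when let go; some 3 to 4 N at the blade's top pushes it upright. With the stock flat and the upright face fully home at the panel's foot it reads 0. A 10 N push is right; 40 N bends it.
- spare_choke: Bystander: loose copper-wound ring choke, 76 mm across, 30 mm high, on the bench; origin under its centre.
- ferrite_ring: Bystander: loose dark ferrite ring, 28 mm across, 12 mm high, lying on the base plate; origin under its centre.
- tape_a: Bystander: black roll of tape, 64 mm across, 19 mm high; origin under its centre.
- tape_b: Bystander: brown paper tape roll, 60 mm across, 25 mm high; origin under its centre.
- tool_tin: Bystander: brass-coloured tin, 80 mm across, 115 mm high, tool handles standing out of it to 190 mm; origin under its centre.
- transformer: Bystander: small transformer, 66 x 55 x 55 mm; origin under its centre.
- screwdriver: Bystander: screwdriver lying on the bench, about 200 mm long.
Things that resemble listed ones, but are neither listed nor needed, are in the scene too. Several things look just like the square: the one meant starts nearest to the robot's base.

How it is judged (in metres and radians):
On the way, in this order (a step that is already met when the one before it is completed fails the run):
1. the square is gripped and lifted clear of the bench (contact force between the fingers and square above 1 N and height (world z) of square above 0.02 m), for 0.1 s.
2. the square stands with its stock flat on the base plate, blade towards the panel, which still leans (contact force between square and base_plate above 0.3 N and angle between square's own z axis and vertical below 0.05 rad and z of heel in the frame of base_plate between -0.003 and 0.004 m and x of heel in the frame of base_plate below 0.078 m and value of joint panel_foot above 0.03 rad), for 0.1 s.
At the end, for the whole second after the job is handed in: Through the last second the gripper grips the square (over 3 N), still; stock on the plate (over 0.5 N, tilt under 0.02 rad), heel within 3 mm of the corner, square-on within 0.09 rad; upright face on the panel (over 0.5 N), panel upright within 0.02 rad; robot not touching the panel (contact force between square and end_panel above 0.5 N and contact force between square and base_plate above 0.5 N and contact force between the fingers and square above 3 N and angle between square's own z axis and vertical below 0.02 rad and angle between the x axis of square and the x axis of base_plate, either way round below 0.09 rad and x of heel in the frame of end_panel between -0.003 and 0.003 m and z of heel in the frame of base_plate between -0.003 and 0.003 m and value of joint panel_foot between -0.02 and 0.02 rad and contact force between each of the arm, the fingers and end_panel below 0.5 N and linear speed of square below 0.01 m/s); the arm keeps its last pose, push and grip.
It fails at once if the end panel is pushed with more than 40 N (contact force between anything else and end_panel above 40 N).
It fails at once if the robot pushes the end panel itself (contact force between any of the arm, the fingers and end_panel above 2 N).
It fails at once if a bystander is moved more than 30 mm (distance of any of spare_choke, ferrite_ring, tape_a, tape_b, tool_tin, transformer, screwdriver from where it was at the start of the episode above 0.03 m).
It also fails if it takes over 48 s, if anything falls off the work surface, if the arm or the gripper's body presses on something with over 40 N, if the wrist force passes 120 N, or if a joint passes its speed limit or range.

## Working session

There is one attempt and no reset: what is moved stays moved. The work goes in short steps, Python scripts to look and compute and a tool call to move; the robot and the scene stay as the last step left them, time stands still between calls to the robot, and variables do not carry over. Pictures are saved under pics/ and viewed, and the job is handed in when it is done.

Besides the shell and the picture viewer there is one more tool, called after "Emit:" as name(argument=value, ...) on one line, values as JSON. carry_out: Moves the arm, as the interface text tells. Its arguments: {"type":"object","properties":{"increments":{"type":"array","items":{"type":"array","items":{"type":"array","items":{"type":"number","minimum":-1,"maximum":1}}}},"hand":{"type":"number"},"squeeze":{"type":"number"}},"required":["increments"]}

```bash
mkdir -p pics
cat > h.py <<'E'
import numpy as np, cv2
from rig import sense, optics, r, nets
def save(f,n): cv2.imwrite('pics/'+n+'.png',cv2.cvtColor(f['img'],cv2.COLOR_RGB2BGR))
def K(f):
    fl=240/np.tan(np.radians(f['fov_y'])/2); return fl
def cloud(f):
    fl=K(f); v,u=np.mgrid[0:480,0:640]; z=f['range_z'].astype(float)
    X=np.stack([(u-f['cx'])/fl*z,(v-f['cy'])/fl*z,z],-1)
    return (X-np.array(f['t']))@np.array(f['R'])
def proj(f,X):
    c=np.array(f['R'])@np.array(X)+np.array(f['t']); fl=K(f)
    return c[0]/c[2]*fl+f['cx'],c[1]/c[2]*fl+f['cy']
E
python3 - <<'E'
from h import *
s=sense();print(s['clock'],s['eef_pos'],s['tcp_rot'],s['contact_force'],s['opening'],r.tip_reach)
for n in ('scene','top'):
    f=optics.grab_frame(n);save(f,n+'0');np.savez(n+'0.npz',**f)
    print(n,f['fov_y'],f['cx'],f['cy'],np.round(f['R'],3).tolist(),np.round(f['t'],1))
    for t in ('square','stock_grip','heel','base_plate','end_panel','ferrite_ring'):
        for d in nets.tip_of(t,n): 
            print(n,t,np.round(d['point'],1),round(d['confidence'],2),np.round(proj(f,d['point'])))
E
```

```text
0.0 [ 193.96182213 -593.67176956  252.53171655] [-3.14015593e+00  1.00028678e-05  3.15804118e-01] [ 0.75707807 -0.64429748  0.43087291] 1.00416064260884 22.0
scene 42.151766457503314 305.0569386677162 238.83100247656637 [[0.78, 0.626, 0.001], [0.534, -0.663, -0.525], [-0.328, 0.41, -0.851]] [-491.6 -292.4 1621.4]
scene square [8.475e+02 8.160e+01 4.000e-01] 0.78 [405. 287.]
scene square [644.6 377.4   4.8] 0.74 [404. 159.]
scene square [4.549e+02 4.515e+02 3.000e-01] 0.7 [360. 108.]
scene square [448.9 315.2  -1.3] 0.63 [327. 138.]
scene stock_grip [461.6 462.6  23.1] 0.97 [365. 100.]
scene stock_grip [460.1 311.5  25.4] 0.94 [330. 134.]
scene stock_grip [854.2  76.6  21.6] 0.86 [407. 285.]
scene heel [794.4 125.6   1.1] 0.86 [396. 260.]
scene heel [400.9 410.1   3.7] 0.77 [334. 106.]
scene heel [386.  330.2   2.5] 0.58 [311. 122.]
scene base_plate [471.7 -58.7  12.5] 0.68 [235. 235.]
scene base_plate [407.1 -20.6   8.8] 0.65 [226. 211.]
scene end_panel [405.1 -20.6   9.9] 0.84 [225. 210.]
scene end_panel [ 696.5 -290.1    2. ] 0.74 [241. 371.]
scene end_panel [ 4.289e+02 -3.012e+02 -4.000e-01] 0.24 [146. 301.]
scene ferrite_ring [ 528.6 -125.3   12.2] 0.46 [234. 269.]
top 48.42646421189245 321.5580148723732 237.44736977170285 [[-0.017, -1.0, -0.012], [-0.985, 0.019, -0.174], [0.174, 0.009, -0.985]] [  39.6  595.7 1344.6]
top square [453.4 452.   -0.5] 0.92 [165. 296.]
top square [449.3 318.2  -1. ] 0.87 [215. 297.]
top square [ 8.454e+02  9.080e+01 -1.000e-01] 0.66 [298. 153.]
top stock_grip [458.7 315.3  20. ] 0.96 [214. 293.]
top stock_grip [462.2 458.8  21.1] 0.91 [160. 293.]
top stock_grip [857.9  78.2  24.1] 0.82 [302. 146.]
top heel [798.4 126.1  -3.6] 0.98 [286. 170.]
top heel [398.7 411.3   2.2] 0.91 [179. 317.]
top base_plate [469.4 -61.4  15.8] 0.59 [357. 287.]
top end_panel [402.4 -14.3  11.1] 0.64 [339. 312.]
top end_panel [388.  332.6  -2.4] 0.6 [209. 320.]
```

View pics/scene0.png

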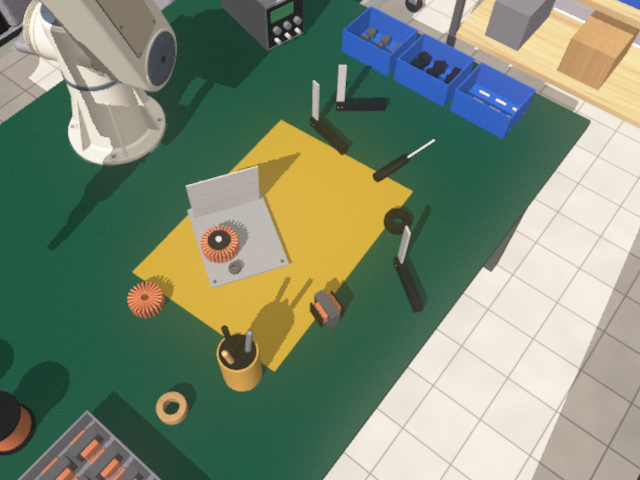

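View pics/top0.png

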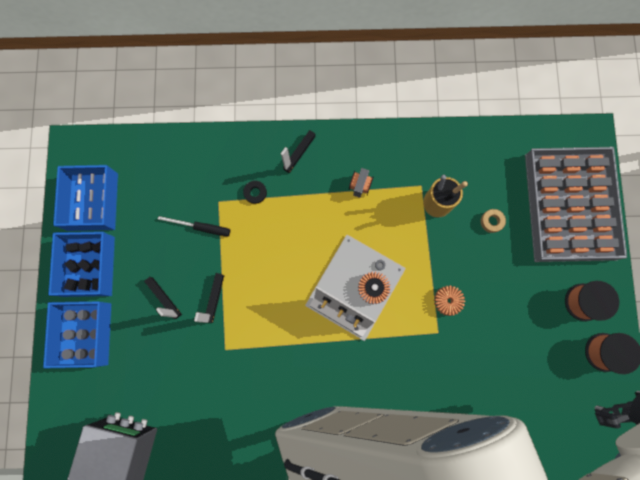

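Candidates for the square: scene (328,135), (360,104), (408,285), which are top (211,298), (163,297), (299,152). They lie about 550, 641 and 850 mm from the base. The first is nearest, so I choose that one. The end panel and base plate are on the yellow mat at scene (235,230). Next I measure.

Run:
```python
from h import *
F={n:dict(np.load(n+'0.npz')) for n in('scene','top')}
for n,(u,v,w) in {'scene':(325,125,40),'top':(212,298,40)}.items():
    c=F[n]['img'][v-w:v+w,u-w:u+w]; cv2.imwrite(f'pics/cr_{n}.png',cv2.cvtColor(cv2.resize(c,(560,560),interpolation=cv2.INTER_NEAREST),cv2.COLOR_RGB2BGR))
for n,(u,v,w) in {'scene':(235,230,70),'top':(358,287,70)}.items():
    c=F[n]['img'][v-w:v+w,u-w:u+w]; cv2.imwrite(f'pics/cp_{n}.png',cv2.cvtColor(cv2.resize(c,(560,560),interpolation=cv2.INTER_NEAREST),cv2.COLOR_RGB2BGR))
a=np.hstack([cv2.resize(cv2.imread(f'pics/{k}.png'),(390,390)) for k in('cr_scene','cr_top')]);b=np.hstack([cv2.resize(cv2.imread(f'pics/{k}.png'),(390,390)) for k in('cp_scene','cp_top')])
cv2.imwrite('pics/sq.png',a);cv2.imwrite('pics/pl.png',b)
def line(P):
    m=np.median(P,0);U,S,V=np.linalg.svd(P-P.mean(0));return P.mean(0),V
for n,f in F.items():
    C=cloud(f); x,y,z=C[...,0],C[...,1],C[...,2]
    print(n,'table z',np.median(z[(abs(x-600)<50)&(abs(y-250)<40)&(f['range_z']>0)]))
    m=(x>350)&(x<540)&(y>265)&(y<375)&(f['range_z']>0)
    dark=(f['img'].max(-1)<75)
    s=m&(z>18)&(z<34); P=C[s]
    print('stock',s.sum(),np.median(z[s]))
    (c,wh,an)=cv2.minAreaRect(P[:,:2].astype(np.float32));print(c,wh,an)
    p=P[:,:2]; cc,V=line(p); print(cc,V[0]); t=(p-cc)@V[0]; print(t.min(),t.max())
    b=m&(z>40);P=C[b];print('blade',b.sum(),P.mean(0),P[:,2].max(),np.median(P[:,:2],0))
    # plate
    m=(x>350)&(x<620)&(y>-210)&(y<80)&(f['range_z']>0)&(f['img'].min(-1)>110)
    s=m&(z>6)&(z<18); P=C[s];print('plate',s.sum(),np.median(P[:,2]),cv2.minAreaRect(P[:,:2].astype(np.float32)))
    s=m&(z>35)&(z<170); P=C[s]
    print('panel',s.sum())
    A=P; 
    for _ in range(5):
        mm,V=line(A); nn=V[2]; d=(P-mm)@nn; A=P[abs(d)<3]
    nn=nn*np.sign(-nn[0]); print(len(A),nn,'lean',np.arcsin(-nn[2]),np.arctan2(nn[1],nn[0]),'mean',mm)
    h=nn[:2]/np.linalg.norm(nn[:2]); zz=12; 
    d0=(nn@mm-nn[2]*zz)/np.linalg.norm(nn[:2]); print('foot line: h.x =',d0,h); t=A[:,:2]@np.array([-h[1],h[0]]); print('y extent',np.percentile(t,[0.5,99.5]),A[:,2].max())
```

```text
scene table z 0.274181314771424
stock 378 26.252499225855335
(454.6513671875, 316.1566162109375) (24.943864822387695, 132.24734497070312) 76.75377655029297
[457.14537256 314.32269384] [ 0.97643782 -0.21579893]
-68.94505349886677 63.24803164556346
blade 225 [400.73409413 328.42014511 100.14411369] 151.8747570558952 [401.41909397 328.35590483]
plate 4348 11.447538773257222 ((476.9678955078125, -58.386932373046875), (180.0375213623047, 218.215087890625), 58.466678619384766)
panel 2179
1966 [-0.84546673  0.51903238  0.12566384] lean -0.12599694615936483 2.591014903001507 mean [415.26797134 -21.33265401 102.98728361]
foot line: h.x = -353.53630440393033 [-0.8522224   0.52317969]
y extent [-278.15708066 -120.62516011] 166.64740675107504
top table z 1.2079628028216352
stock 379 27.525523160672584
(447.5798645019531, 316.65435791015625) (22.345844268798828, 129.62548828125) 76.97087097167969
[450.90700204 314.50216989] [-0.97923864  0.20271083]
-61.09070614779685 68.61476965343329
blade 107 [393.75507966 327.17727622 105.42821989] 154.38257964803674 [393.55917947 327.2302021 ]
plate 3409 12.127185515379981 ((470.9022216796875, -57.978271484375), (181.62200927734375, 220.13150024414062), 58.5203857421875)
panel 293
60 [-0.62040231  0.39276924 -0.67884703] lean 0.7461912931226758 2.577198398669899 mean [434.63069345 -52.18096245 115.38514402]
foot line: h.x = -490.7171658655963 [-0.84491277  0.53490411]
y extent [-279.82507658 -121.51391436] 154.22339835568636
```

View pics/sq.png

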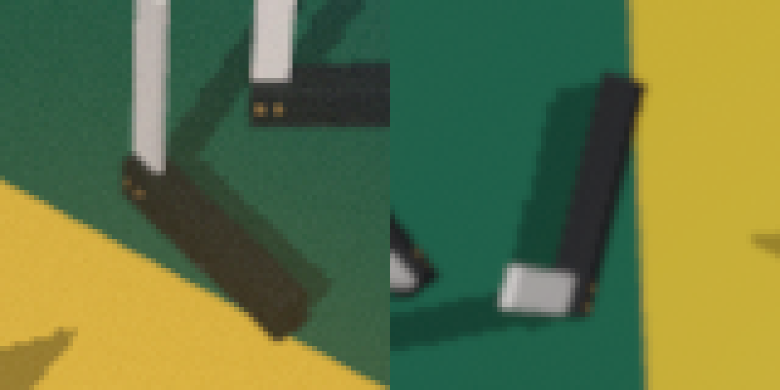

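View pics/pl.png

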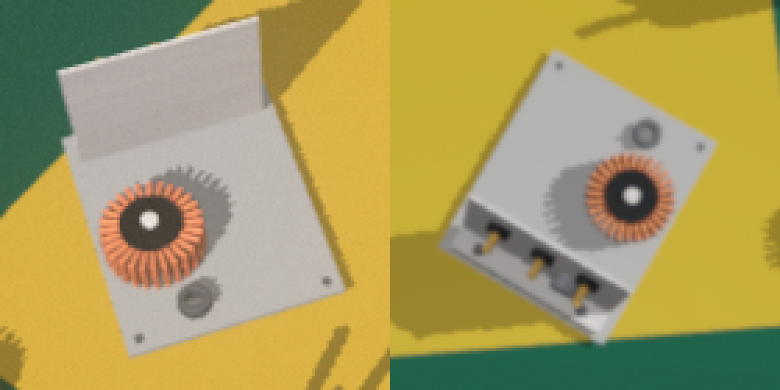

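The close crop shows the chosen square: its stock runs from the blade end at scene (313,118) towards (340,150). Its blade end faces the robot, at about 168° yaw. The plate's x axis is at about 148.5°, and the panel leans in by about 0.13 rad. I start the approach at safe height.

```bash
cat >> h.py <<'E'
def eul(e):
    from scipy.spatial.transform import Rotation as Ro
    return Ro.from_euler('xyz',e)
def rel(p,yaw,pr=True):
    from scipy.spatial.transform import Rotation as Ro
    s=sense(); R0=eul(s['tcp_rot']); R1=eul([np.pi,0,yaw])
    d=R0.inv().apply(np.array(p)-s['eef_pos']); w=(R0.inv()*R1).as_rotvec(degrees=True)
    print('t',round(s['clock'],2),'pos',np.round(s['eef_pos'],1),'rot',np.round(s['tcp_rot'],4),'F',np.round(s['contact_force'],1),'op',round(s['opening'],3))
    print('norm',np.round(d/400,4),np.round(w/60,4))
E
python3 -c "
from h import *
rel([461,314,253],2.935)"
```

```text
t 0.7 pos [ 194.1 -594.1  253.3] rot [ 3.1415 -0.      0.3158] F [-0.3 -0.  -0.5] op 1.001
norm [ 1.3393e+00 -1.9509e+00  7.0000e-04] [ 0.0000e+00  1.0000e-04 -2.5012e+00]
```

Emit:
carry_out(increments=[[[0.67,-0.975,0,0,0,-1],[0.67,-0.975,0,0,0,-1],[0.67,-0.975,0,0,0,-1],[0.67,-0.975,0,0,0,-1],[0.67,-0.975,0,0,0,-1]]], hand=0)

```text
clock: 1.12
eef_pos: [253.0, -392.4, 253.2]
tcp_rot: [3.141, -0.0, 0.946]
contact_force: [0.5, 0.2, -0.0]
opening: 1.0
```

```bash
python3 -c "
from h import *
rel([461,314,253],2.935)"
```

```text
t 1.12 pos [ 253.  -392.4  253.2] rot [ 3.1413 -0.      0.9463] F [ 0.5  0.2 -0. ] op 1.0
norm [ 1.7368e+00 -6.1070e-01  5.0000e-04] [ 2.000e-04  2.000e-04 -1.899e+00]
```

Emit:
carry_out(increments=[[[0.98,-0.345,0,0,0,-1],[0.98,-0.345,0,0,0,-1],[0.98,-0.345,0,0,0,-1],[0.98,-0.345,0,0,0,-1],[0.98,-0.345,0,0,0,-1]]])

```text
clock: 1.53
eef_pos: [312.8, -193.0, 253.6]
tcp_rot: [3.141, 0.0, 1.571]
contact_force: [0.9, 0.4, 0.3]
opening: 1.002
```

```bash
python3 -c "
from h import *
rel([461,314,253],2.935)"
```

```text
t 1.53 pos [ 312.8 -193.   253.6] rot [3.1407e+00 5.0000e-04 1.5713e+00] F [0.9 0.4 0.3] op 1.002
norm [1.2672e+00 3.7100e-01 1.2000e-03] [ 4.0000e-04  1.0000e-03 -1.3023e+00]
```

Emit:
carry_out(increments=[[[0.98,0.287,0,0,0,-1],[0.98,0.287,0,0,0,-1],[0.98,0.287,0,0,0,-1],[0.98,0.287,0,0,0,-1],[0.98,0.287,0,0,0,-1]]])

```text
clock: 1.95
eef_pos: [372.5, 7.1, 253.8]
tcp_rot: [3.14, 0.001, 2.197]
contact_force: [0.5, -0.3, -0.4]
opening: 1.001
```

```bash
python3 -c "
from h import *
rel([461,314,240],2.935)"
```

```text
t 1.95 pos [372.5   7.1 253.8] rot [3.1404e+00 9.0000e-04 2.1970e+00] F [ 0.5 -0.3 -0.4] op 1.001
norm [0.4921 0.629  0.0347] [ 7.000e-04  1.200e-03 -7.047e-01]
```

Emit:
carry_out(increments=[[[0.49,0.629,0.0,0,0,-0.7047],[0.49,0.629,0.0,0,0,-0.7047],[0.49,0.629,0.0,0,0,-0.7047],[0.49,0.629,0.0,0,0,-0.7047],[0.49,0.629,0.0,0,0,-0.7047]]])

```text
clock: 2.37
eef_pos: [431.8, 207.0, 253.5]
tcp_rot: [3.141, 0.001, 2.823]
contact_force: [1.3, -0.7, -0.6]
opening: 1.0
```

```bash
python3 -c "
from h import *
rel([461,314,240],2.935)"
```

```text
t 2.37 pos [431.8 207.  253.5] rot [3.1412e+00 6.0000e-04 2.8226e+00] F [ 1.3 -0.7 -0.6] op 1.0
norm [0.0146 0.2768 0.0338] [ 0.0003  0.0006 -0.1073]
```

Emit:
carry_out(increments=[[[0.0146,0.2768,0.034,0,0,-0.1073],[0.0146,0.2768,0.034,0,0,-0.1073],[0.0146,0.2768,0.034,0,0,-0.1073],[0.0146,0.2768,0.034,0,0,-0.1073]]])

```text
clock: 2.7
eef_pos: [462.7, 316.3, 239.0]
tcp_rot: [3.14, 0.0, 2.931]
contact_force: [-1.3, 0.0, -0.2]
opening: 1.0
```

Run:
```python
from h import *
rel([461,314,27],2.935)
for n in('scene','top'):
    f=optics.grab_frame(n);np.savez(n+'1.npz',**f)
    u,v=map(int,proj(f,[455,314,80]));print(u,v)
    w=60;c=f['img'][max(v-w,0):v+w,u-w:u+w];cv2.imwrite(f'pics/{n}1c.png',cv2.cvtColor(cv2.resize(c,(480,480),interpolation=cv2.INTER_NEAREST),cv2.COLOR_RGB2BGR))
```

```text
t 2.7 pos [462.7 316.3 239. ] rot [3.1395e+00 5.0000e-04 2.9310e+00] F [-1.3  0.  -0.2] op 1.0
norm [ 0.0033 -0.0076  0.5301] [ 0.002   0.0004 -0.0038]
329 117
209 292
```

View pics/scene1c.png

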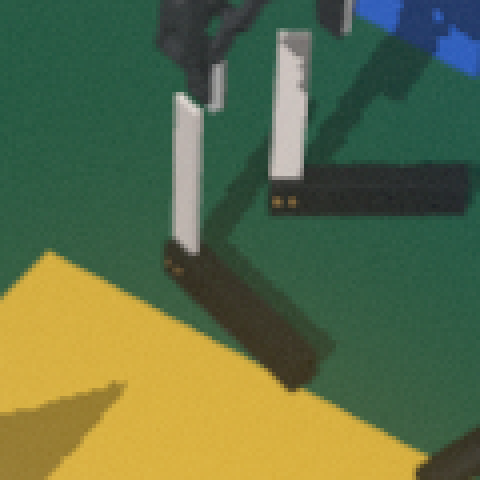

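View pics/top1c.png

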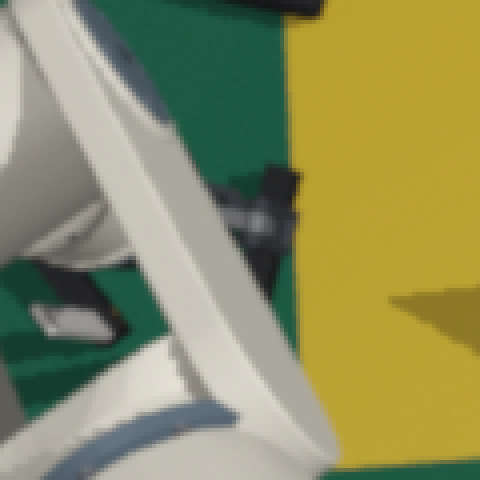

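The scene crop shows the gripper above the right square, with the jaws straddling the stock line. I descend.

Emit:
carry_out(increments=[[[0.003,-0.006,0.1,0.002,0,-0.004],[0.003,-0.006,0.2,0.002,0,-0.004],[0.003,-0.006,0.3,0.002,0,-0.004],[0.003,-0.006,0.38,0.002,0,-0.004],[0.003,-0.006,0.42,0.002,0,-0.004]]])

```text
clock: 3.22
eef_pos: [457.9, 306.6, 68.5]
tcp_rot: [-3.136, -0.003, 2.931]
contact_force: [-1.3, -0.7, -0.6]
opening: 1.003
```

Run:
```python
from h import *
rel([461,314,27],2.935)
f=optics.grab_frame('scene');
u,v=map(int,proj(f,[455,314,80]))
w=60;c=f['img'][max(v-w,0):v+w,u-w:u+w];cv2.imwrite(f'pics/s2c.png',cv2.cvtColor(cv2.resize(c,(480,480),interpolation=cv2.INTER_NEAREST),cv2.COLOR_RGB2BGR))
```

```text
t 3.22 pos [457.9 306.6  68.5] rot [-3.1359 -0.0033  2.9312] F [-1.3 -0.7 -0.6] op 1.003
norm [-0.0041  0.0204  0.1035] [-0.0055 -0.0032 -0.0036]
```

View pics/s2c.png

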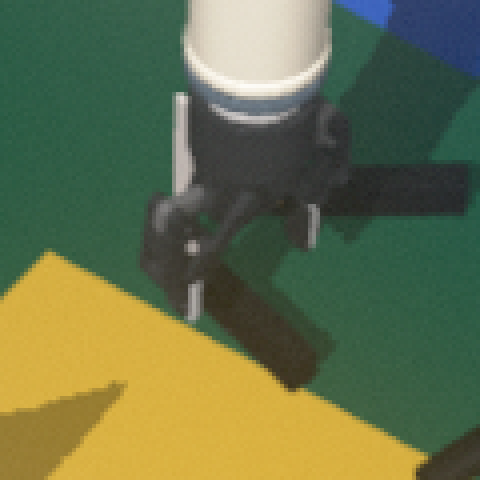

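Emit:
carry_out(increments=[[[0,0,0.03,0,0,0],[0,0,0.05,0,0,0],[0,0,0.05,0,0,0]]])

```text
clock: 3.52
eef_pos: [459.9, 308.7, 51.4]
tcp_rot: [-3.139, -0.0, 2.932]
contact_force: [-1.1, -0.4, 0.2]
opening: 1.0
```

Run:
```python
from h import *
rel([461,314,27],2.935)
```

```text
t 3.52 pos [459.9 308.7  51.4] rot [-3.1393e+00 -2.0000e-04  2.9318e+00] F [-1.1 -0.4  0.2] op 1.0
norm [0.0001 0.0136 0.0609] [-0.0022 -0.0002 -0.003 ]
```

Emit:
carry_out(increments=[[[0,0.0136,0.02,-0.002,0,-0.003],[0,0.0136,0.04,-0.002,0,-0.003],[0,0.0136,0.059,-0.002,0,-0.003],[0,0.0136,0.061,-0.002,0,-0.003]]])

```text
clock: 3.85
eef_pos: [460.5, 314.3, 26.1]
tcp_rot: [-3.141, -0.001, 2.936]
contact_force: [-0.9, -0.6, 0.3]
opening: 0.998
```

Emit:
carry_out(increments=[[[0,0,0,0,0,0],[0,0,0,0,0,0],[0,0,0,0,0,0]]])

```text
clock: 4.1
eef_pos: [461.2, 314.6, 27.5]
tcp_rot: [3.141, 0.0, 2.935]
contact_force: [0.6, -0.5, 0.7]
opening: 1.001
```

Run:
```python
from h import *
rel([461,314,27],2.935)
f=optics.grab_frame('scene');
u,v=map(int,proj(f,[455,314,80]))
w=60;c=f['img'][max(v-w,0):v+w,u-w:u+w];cv2.imwrite(f'pics/s3c.png',cv2.cvtColor(cv2.resize(c,(480,480),interpolation=cv2.INTER_NEAREST),cv2.COLOR_RGB2BGR))
```

```text
t 4.1 pos [461.2 314.6  27.5] rot [3.1413e+00 3.0000e-04 2.9355e+00] F [ 0.6 -0.5  0.7] op 1.001
norm [ 0.0002 -0.0017  0.0013] [0.0003 0.0003 0.0005]
```

View pics/s3c.png

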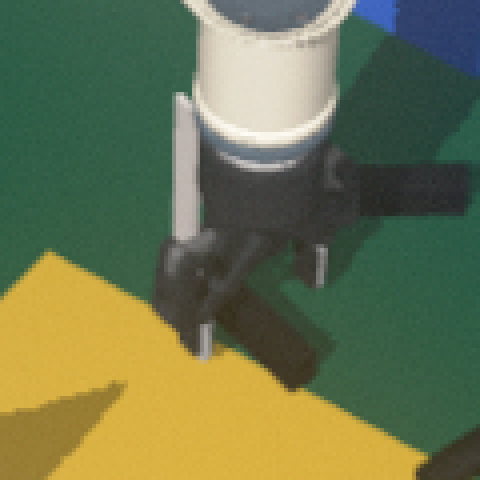

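The crop shows the jaws straddling the stock behind the blade, so I close.

Emit:
carry_out(increments=[[[0,0,0,0,0,0],[0,0,0,0,0,0],[0,0,0,0,0,0],[0,0,0,0,0,0],[0,0,0,0,0,0]]], hand=1, squeeze=80)

```text
clock: 4.57
eef_pos: [461.1, 314.6, 27.3]
tcp_rot: [3.141, 0.0, 2.935]
contact_force: [-0.2, 0.8, 0.1]
opening: 0.303
```

Emit:
carry_out(increments=[[[0,0,0,0,0,0],[0,0,0,0,0,0],[0,0,0,0,0,0],[0,0,0,0,0,0],[0,0,0,0,0,0]]])

```text
clock: 4.98
eef_pos: [461.3, 314.7, 27.6]
tcp_rot: [3.141, 0.0, 2.935]
contact_force: [-1.3, -0.6, 5.1]
opening: 0.218
```

Run:
```python
from h import *
rel([461,314,27],2.935)
```

```text
t 4.98 pos [461.3 314.7  27.6] rot [3.1412e+00 3.0000e-04 2.9355e+00] F [-1.3 -0.6  5.1] op 0.218
norm [ 0.0003 -0.0018  0.0015] [0.0003 0.0003 0.0005]
```

Emit:
carry_out(increments=[[[0,0,-0.02,0,0,0],[0,0,-0.05,0,0,0],[0,0,-0.1,0,0,0],[0,0,-0.1,0,0,0],[0,0,-0.1,0,0,0]]])

```text
clock: 5.4
eef_pos: [461.8, 315.1, 68.6]
tcp_rot: [3.14, 0.002, 2.935]
contact_force: [0.4, 0.2, -2.4]
opening: 0.215
```

Run:
```python
from h import *
rel([533,-42,220],2.592)
f=optics.grab_frame('scene');
u,v=map(int,proj(f,[455,314,80]))
w=60;c=f['img'][max(v-w,0):v+w,u-w:u+w];cv2.imwrite(f'pics/s4c.png',cv2.cvtColor(cv2.resize(c,(480,480),interpolation=cv2.INTER_NEAREST),cv2.COLOR_RGB2BGR))
```

```text
t 5.4 pos [461.8 315.1  68.6] rot [3.1396e+00 1.9000e-03 2.9355e+00] F [ 0.4  0.2 -2.4] op 0.215
norm [-0.3575 -0.8366 -0.3795] [0.0022 0.0015 0.328 ]
```

View pics/s4c.png

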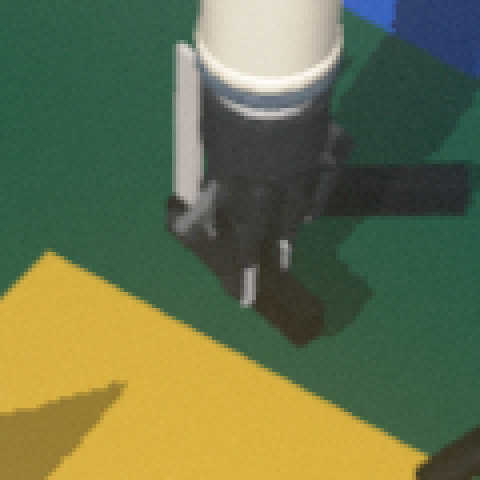

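Lifted: Fz is -2.4 N, about 0.3 kg, and the square is upright in the fingers. I raise it further, then traverse.

Emit:
carry_out(increments=[[[0,0,-0.1,0,0,0],[0,0,-0.2,0,0,0],[0,0,-0.3,0,0,0.0],[0,0,-0.37,0,0,0],[0,0,-0.37,0,0,0]]])

```text
clock: 5.87
eef_pos: [463.5, 316.2, 220.6]
tcp_rot: [3.136, 0.006, 2.935]
contact_force: [0.9, 0.8, -2.7]
opening: 0.215
```

Run:
```python
from h import *
rel([533,-42,220],2.592)
```

```text
t 5.87 pos [463.5 316.2 220.6] rot [3.1356 0.0058 2.9355] F [ 0.9  0.8 -2.7] op 0.215
norm [-0.3534 -0.8409 -0.0015] [0.0067 0.0045 0.328 ]
```

Emit:
carry_out(increments=[[[-0.03,-0.08,0,0,0,0.06],[-0.07,-0.17,0,0,0,0.12],[-0.11,-0.26,0,0,0,0.18],[-0.145,-0.345,0,0,0,0.25],[-0.18,-0.43,0,0,0,0.328]]])

```text
clock: 6.28
eef_pos: [495.4, 129.5, 213.5]
tcp_rot: [-3.14, -0.002, 2.589]
contact_force: [1.2, 0.0, -2.6]
opening: 0.218
```

Run:
```python
from h import *
rel([533,-42,220],2.592)
```

```text
t 6.28 pos [495.4 129.5 213.5] rot [-3.1397e+00 -1.7000e-03  2.5890e+00] F [ 1.2  0.  -2.6] op 0.218
norm [-0.3052 -0.3157 -0.0163] [-0.0018 -0.0016 -0.0028]
```

Emit:
carry_out(increments=[[[-0.08,-0.07,-0.01,0,0,0],[-0.16,-0.14,-0.01,0,0,0],[-0.23,-0.22,-0.01,0,0,0],[-0.29,-0.29,-0.01,0,0,0],[-0.305,-0.316,-0.01,0,0,0]]])

```text
clock: 6.7
eef_pos: [534.4, -44.6, 217.6]
tcp_rot: [-3.14, -0.0, 2.59]
contact_force: [0.4, -0.1, -2.5]
opening: 0.219
```

Emit:
carry_out(increments=[[[0,0,0,0,0,0],[0,0,0,0,0,0],[0,0,0,0,0,0]]])

```text
clock: 6.95
eef_pos: [533.7, -39.2, 218.2]
tcp_rot: [-3.141, -0.002, 2.592]
contact_force: [-0.5, 0.3, -2.9]
opening: 0.213
```

Run:
```python
from h import *
rel([533,-42,130],2.592)
for n in('scene','top'):
    f=optics.grab_frame(n);np.savez(n+'5.npz',**f);save(f,n+'5')
```

```text
t 6.95 pos [533.7 -39.2 218.2] rot [-3.1412e+00 -1.9000e-03  2.5920e+00] F [-0.5  0.3 -2.9] op 0.213
norm [-0.0027 -0.0067  0.2205] [-0.0004 -0.0018  0.    ]
```

View pics/scene5.png

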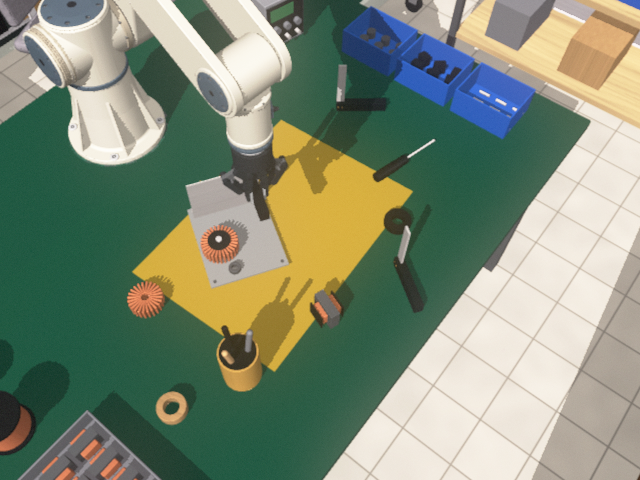

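View pics/top5.png

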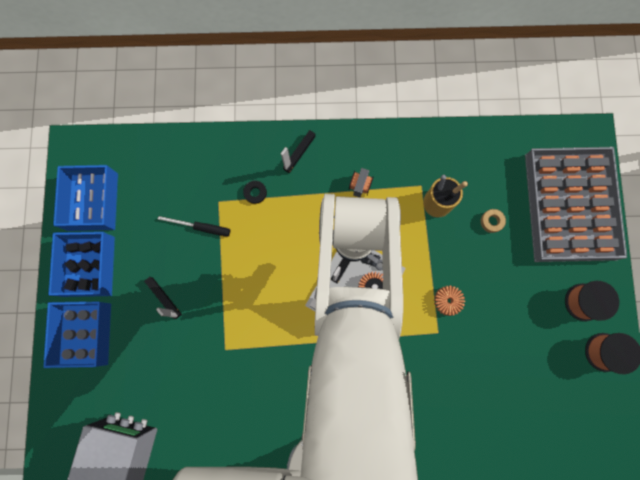

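The scene view shows the square held over the plate's clear lane (stock at about 262,200), with the panel still leaning at (220,190). I descend to just above the plate.

Emit:
carry_out(increments=[[[-0.002,-0.007,0.08,0,0,0],[-0.002,-0.007,0.16,0,0,0],[-0.002,-0.007,0.24,0,0,0],[-0.002,-0.007,0.32,0,0,0],[-0.002,-0.007,0.39,0,0,0]]])

```text
clock: 7.47
eef_pos: [533.2, -41.5, 61.6]
tcp_rot: [3.142, -0.0, 2.594]
contact_force: [-0.2, 0.1, -4.3]
opening: 0.211
```

Emit:
carry_out(increments=[[[0,0,0,0,0,0],[0,0,0,0,0,0],[0,0,0,0,0,0]]])

```text
clock: 7.72
eef_pos: [534.5, -42.2, 64.5]
tcp_rot: [3.141, 0.001, 2.593]
contact_force: [-0.1, -1.0, -2.9]
opening: 0.215
```

Run:
```python
from h import *
rel([533,-42,42],2.592)
im=[]
for n in('scene','top'):
    f=optics.grab_frame(n);np.savez(n+'6.npz',**f)
    u,v=map(int,proj(f,[490,-40,60]))
    w=65;c=f['img'][max(v-w,0):v+w,u-w:u+w];im.append(cv2.cvtColor(cv2.resize(c,(395,395),interpolation=cv2.INTER_NEAREST),cv2.COLOR_RGB2BGR))
    for t in('heel','stock_grip','base_plate','end_panel'):
        for d in nets.tip_of(t,n):print(n,t,np.round(d['point'],1),round(d['confidence'],2))
cv2.imwrite('pics/c6.png',np.hstack(im))
```

```text
t 7.72 pos [534.5 -42.2  64.5] rot [3.1409e+00 1.2000e-03 2.5930e+00] F [-0.1 -1.  -2.9] op 0.215
norm [ 0.0036 -0.0015  0.0564] [0.0006 0.0011 0.001 ]
scene heel [401.2 410.4  -1. ] 0.91
scene heel [795.7 125.1   5.4] 0.76
scene stock_grip [460.5 462.   21.8] 0.61
scene stock_grip [854.5  78.6  25. ] 0.59
scene base_plate [474.2 -61.7   9.9] 0.69
scene end_panel [406.2 -18.6  10.1] 0.82
scene end_panel [521.5 -34.7  39. ] 0.74
top heel [402.1 410.4  -0.6] 0.93
top heel [797.  122.2   0.8] 0.61
top stock_grip [856.9  76.8  22.9] 0.8
top stock_grip [463.  461.9  24.6] 0.76
```

View pics/c6.png

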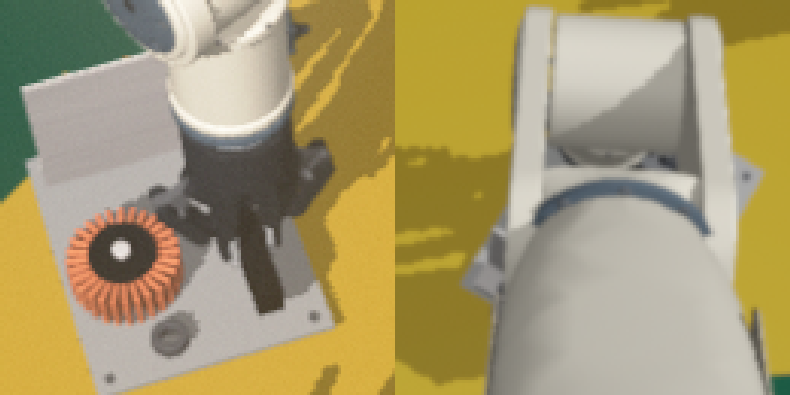

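Emit:
carry_out(increments=[[[0,0,0.02,0,0,0],[0,0,0.04,0,0,0],[0,0,0.052,0,0,0],[0,0,0.052,0,0,0],[0,0,0.052,0,0,0]]])

```text
clock: 8.63
eef_pos: [533.0, -42.8, 41.7]
tcp_rot: [-3.141, -0.001, 2.592]
contact_force: [-0.2, -0.2, -3.5]
opening: 0.218
```

Emit:
carry_out(increments=[[[0,0,0.003,0,0,0],[0,0,0.005,0,0,0],[0,0,0.005,0,0,0]]])

```text
clock: 8.88
eef_pos: [533.6, -42.9, 40.5]
tcp_rot: [3.142, 0.0, 2.592]
contact_force: [-0.2, 0.0, -3.5]
opening: 0.215
```

Run:
```python
from h import *
rel([533,-42,40],2.592);print(sense()['wrist_torque'])
```

```text
t 8.88 pos [533.6 -42.9  40.5] rot [3.1415e+00 1.0000e-04 2.5920e+00] F [-0.2  0.  -3.5] op 0.215
norm [0.0025 0.001  0.0012] [0.0001 0.0001 0.    ]
[-0.03114265 -0.04396231  0.01618978]
```

Emit:
carry_out(increments=[[[0,0,0.002,0,0,0],[0,0,0.004,0,0,0],[0,0,0.004,0,0,0]]])

```text
clock: 9.13
eef_pos: [533.8, -42.9, 39.6]
tcp_rot: [3.141, 0.0, 2.592]
contact_force: [-2.4, 0.7, 5.2]
opening: 0.214
```

Emit:
carry_out(increments=[[[0,0,0.002,0,0,0],[0,0,0.003,0,0,0],[0,0,0.003,0,0,0]]])

```text
clock: 9.38
eef_pos: [533.8, -42.9, 39.5]
tcp_rot: [3.141, 0.0, 2.592]
contact_force: [-7.3, 0.4, 22.1]
opening: 0.218
```

Run:
```python
from h import *
rel([533,-42,40],2.592);print(sense()['wrist_torque'])
```

```text
t 9.38 pos [533.8 -42.9  39.5] rot [3.1413e+00 5.0000e-04 2.5920e+00] F [-7.3  0.4 22.1] op 0.218
norm [ 0.0029  0.0008 -0.0011] [ 0.0002  0.0004 -0.    ]
[ 0.07223544  1.16007705 -0.02304027]
```

The square is on the plate at TCP z of about 39.6, which matches the 12 mm step expected. I ease the downward push, then slide in.

Emit:
carry_out(increments=[[[0,0,-0.0035,0,0,0],[0,0,-0.0035,0,0,0],[0,0,-0.0035,0,0,0]]])

```text
clock: 9.63
eef_pos: [534.0, -42.9, 39.6]
tcp_rot: [3.141, 0.001, 2.592]
contact_force: [-1.3, 0.7, 7.5]
opening: 0.216
```

Emit:
carry_out(increments=[[[0.005,0,0,0,0,0],[0.01,0,0,0,0,0],[0.015,0,0,0,0,0],[0.02,0,0,0,0,0],[0.025,0,0,0,0,0]]])

```text
clock: 10.05
eef_pos: [526.3, -37.7, 39.6]
tcp_rot: [3.14, 0.002, 2.592]
contact_force: [4.2, -3.1, 5.7]
opening: 0.215
```

```bash
cat >> h.py <<'E'
def st():
    s=sense();px=np.array([np.cos(2.592),np.sin(2.592)]);O=np.array([473,-58]);d=s['eef_pos'][:2]-O
    f=s['contact_force']
    print('t',round(s['clock'],2),'z',round(s['eef_pos'][2],2),'heelx~',round(d@px+77,2),'y',round(-d[0]*px[1]+d[1]*px[0],2),'Fx',round(f[:2]@px,1),'Fy',round(-f[0]*px[1]+f[1]*px[0],1),'Fz',round(f[2],1),'rot',np.round(np.array(s['tcp_rot'])-[np.sign(s['tcp_rot'][0])*np.pi,0,2.592],4),'M',np.round(s['wrist_torque'],2))
E
python3 - <<'E'
from h import *
st()
E
```

```text
t 10.05 z 39.59 heelx~ 42.18 y -45.1 Fx -5.2 Fy 0.5 Fz 5.7 rot [-0.0011  0.0025  0.0001] M [-0.32 -0.47  0.02]
```

Emit:
carry_out(increments=[[[0.005,0,-0.0007,0,0,0],[0.01,0,-0.0007,0,0,0],[0.015,0,-0.0007,0,0,0],[0.02,0,-0.0007,0,0,0],[0.02,0,-0.0007,0,0,0]]])

```text
clock: 10.47
eef_pos: [518.4, -33.3, 39.6]
tcp_rot: [3.141, 0.001, 2.592]
contact_force: [3.3, -0.6, 6.8]
opening: 0.215
```

Run:
```python
from h import *
st()
f=optics.grab_frame('scene');u,v=map(int,proj(f,[460,-40,60]))
w=65;c=f['img'][max(v-w,0):v+w,u-w:u+w];cv2.imwrite('pics/c7.png',cv2.cvtColor(cv2.resize(c,(520,520),interpolation=cv2.INTER_NEAREST),cv2.COLOR_RGB2BGR))
```

```text
t 10.47 z 39.58 heelx~ 51.22 y -44.76 Fx -3.1 Fy -1.2 Fz 6.8 rot [-0.0004  0.0007  0.0001] M [-0.18 -0.43 -0.02]
```

View pics/c7.png

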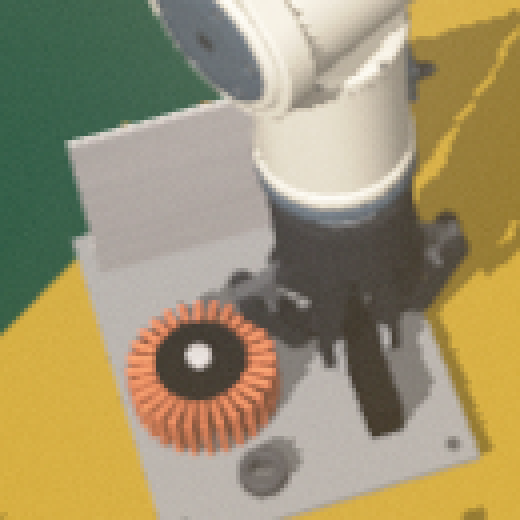

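The view shows the stock flat on the plate and still short of the panel. I continue sliding and track the panel's lean from depth.

Emit:
carry_out(increments=[[[0.004,0,0,0,0,0],[0.008,0,0,0,0,0],[0.012,0,0,0,0,0],[0.016,0,0,0,0,0],[0.02,0,0,0,0,0]]])

```text
clock: 10.93
eef_pos: [511.8, -29.3, 39.6]
tcp_rot: [3.141, 0.001, 2.592]
contact_force: [3.4, -2.8, 5.6]
opening: 0.218
```

```bash
cat >> h.py <<'E'
def lean():
    f=optics.grab_frame('scene');C=cloud(f);x,y,z=C[...,0],C[...,1],C[...,2]
    px=np.array([np.cos(2.592),np.sin(2.592)]);O=np.array([477,-58.4])
    a=(x-O[0])*px[0]+(y-O[1])*px[1];b=-(x-O[0])*px[1]+(y-O[1])*px[0]
    m=(f['range_z']>0)&(a>50)&(a<95)&(b>5)&(b<78)&(z>35)&(z<155)
    P=C[m]
    A=P
    for _ in range(6):
        mm=A.mean(0);V=np.linalg.svd(A-mm)[2];n=V[2];A=P[abs((P-mm)@n)<4]
    n*=-np.sign(n[0]);h=np.linalg.norm(n[:2])
    print('lean',round(np.arcsin(n[2]),4),'yaw',round(np.arctan2(n[1],n[0]),4),'foot x',round((n@mm-n[2]*12)/h-(n[:2]/h)@O,1),len(A))
    return f
E
python3 - <<'E'
from h import *
st();lean()
E
```

```text
t 10.93 z 39.58 heelx~ 58.89 y -44.77 Fx -4.4 Fy 0.6 Fz 5.6 rot [-0.0005  0.001   0.    ] M [-0.31 -0.58  0.02]
lean 0.1297 yaw 2.5919 foot x 84.0 863
```

Emit:
carry_out(increments=[[[0.003,0,0,0,0,0],[0.006,0,0,0,0,0],[0.009,0,0,0,0,0],[0.012,0,0,0,0,0],[0.015,0,0,0,0,0]]])

```text
clock: 11.4
eef_pos: [506.9, -26.2, 39.6]
tcp_rot: [3.141, 0.001, 2.592]
contact_force: [4.4, -3.4, 4.4]
opening: 0.216
```

Run:
```python
from h import *
st();lean()
```

```text
t 11.4 z 39.61 heelx~ 64.72 y -44.84 Fx -5.5 Fy 0.6 Fz 4.4 rot [-0.0006  0.0013  0.0001] M [-0.43 -0.64 -0.  ]
lean 0.1124 yaw 2.5931 foot x 84.0 895
```

Emit:
carry_out(increments=[[[0.003,0,0,0,0,0],[0.006,0,0,0,0,0],[0.009,0,0,0,0,0],[0.012,0,0,0,0,0],[0.012,0,0,0,0,0]]])

```text
clock: 11.87
eef_pos: [502.7, -23.6, 39.6]
tcp_rot: [3.141, 0.001, 2.592]
contact_force: [4.5, -2.3, 5.3]
opening: 0.211
```

Run:
```python
from h import *
st();lean()
```

```text
t 11.87 z 39.59 heelx~ 69.67 y -44.83 Fx -5.1 Fy -0.4 Fz 5.3 rot [-0.0006  0.0012  0.0001] M [-0.36 -0.58 -0.02]
lean 0.0811 yaw 2.5897 foot x 84.0 944
```

The panel is being tipped up: lean is 0.081 rad, with about 12 mm left to go.

Emit:
carry_out(increments=[[[0.003,0,0,0,0,0],[0.006,0,0,0,0,0],[0.009,0,0,0,0,0],[0.012,0,0,0,0,0],[0.015,0,0,0,0,0]]])

```text
clock: 12.33
eef_pos: [497.8, -20.6, 39.6]
tcp_rot: [3.141, 0.001, 2.592]
contact_force: [4.7, -2.3, 4.8]
opening: 0.218
```

Run:
```python
from h import *
st();lean()
```

```text
t 12.33 z 39.56 heelx~ 75.44 y -44.86 Fx -5.3 Fy -0.5 Fz 4.8 rot [-0.0007  0.0014  0.    ] M [-0.45 -0.66  0.06]
lean 0.0391 yaw 2.5863 foot x 83.6 981
```

Emit:
carry_out(increments=[[[0.002,0,0,0,0,0],[0.004,0,0,0,0,0],[0.006,0,0,0,0,0],[0.008,0,0,0,0,0],[0.008,0,0,0,0,0]]])

```text
clock: 12.8
eef_pos: [495.0, -18.9, 39.6]
tcp_rot: [3.141, 0.001, 2.592]
contact_force: [5.3, -2.0, 4.3]
opening: 0.215
```

Run:
```python
from h import *
st();lean()
```

```text
t 12.8 z 39.6 heelx~ 78.7 y -44.86 Fx -5.6 Fy -1.0 Fz 4.3 rot [-0.0007  0.0014  0.0002] M [-0.38 -0.69  0.02]
lean 0.0158 yaw 2.591 foot x 83.8 1022
```

Emit:
carry_out(increments=[[[0.001,0,0,0,0,0],[0.002,0,0,0,0,0],[0.003,0,0,0,0,0],[0.003,0,0,0,0,0]]])

```text
clock: 13.18
eef_pos: [494.0, -18.3, 39.6]
tcp_rot: [3.141, 0.001, 2.592]
contact_force: [5.3, -1.9, 5.1]
opening: 0.219
```

Run:
```python
from h import *
st();lean()
```

```text
t 13.18 z 39.59 heelx~ 79.83 y -44.86 Fx -5.5 Fy -1.1 Fz 5.1 rot [-0.0007  0.0014  0.0001] M [-0.36 -0.71  0.01]
lean 0.0096 yaw 2.5881 foot x 83.6 1022
```

Emit:
carry_out(increments=[[[0.001,0,0,0,0,0],[0.002,0,0,0,0,0],[0.002,0,0,0,0,0]]])

```text
clock: 13.48
eef_pos: [493.4, -17.9, 39.6]
tcp_rot: [3.141, 0.002, 2.592]
contact_force: [5.1, -2.6, 4.5]
opening: 0.218
```

Run:
```python
from h import *
st();lean()
```

```text
t 13.48 z 39.58 heelx~ 80.59 y -44.88 Fx -5.8 Fy -0.4 Fz 4.5 rot [-0.0007  0.0015  0.0001] M [-0.41 -0.7   0.01]
lean 0.0027 yaw 2.5899 foot x 83.7 1023
```

Emit:
carry_out(increments=[[[0.001,0,0,0,0,0],[0.002,0,0,0,0,0],[0.002,0,0,0,0,0]]])

```text
clock: 13.78
eef_pos: [492.8, -17.5, 39.6]
tcp_rot: [3.141, 0.002, 2.592]
contact_force: [5.8, -3.7, 3.7]
opening: 0.213
```

Run:
```python
from h import *
st();lean()
```

```text
t 13.78 z 39.59 heelx~ 81.28 y -44.88 Fx -6.9 Fy 0.1 Fz 3.7 rot [-0.0007  0.0017  0.0001] M [-0.46 -0.75  0.01]
lean 0.003 yaw 2.5891 foot x 84.0 1028
```

Emit:
carry_out(increments=[[[0.001,0,0,0,0,0],[0.001,0,0,0,0,0],[0.001,0,0,0,0,0]]])

```text
clock: 14.08
eef_pos: [492.8, -17.4, 39.6]
tcp_rot: [3.141, 0.002, 2.592]
contact_force: [6.7, -3.6, 2.4]
opening: 0.216
```

Run:
```python
from h import *
st();lean()
```

```text
t 14.08 z 39.61 heelx~ 81.31 y -44.92 Fx -7.6 Fy -0.4 Fz 2.4 rot [-0.0009  0.0023  0.0003] M [-0.73 -0.9   0.07]
lean -0.003 yaw 2.5907 foot x 83.7 1040
```

The square has stopped at home with lean about 0. I press forward a little more and then down.

Emit:
carry_out(increments=[[[0.001,0,0.001,0,0,0],[0.001,0,0.001,0,0,0],[0.001,0,0.001,0,0,0]]])

```text
clock: 14.38
eef_pos: [492.7, -17.4, 39.6]
tcp_rot: [3.141, 0.003, 2.592]
contact_force: [5.5, -7.3, 7.7]
opening: 0.215
```

Run:
```python
from h import *
st();lean()
```

```text
t 14.38 z 39.56 heelx~ 81.36 y -44.91 Fx -8.5 Fy 3.3 Fz 7.7 rot [-0.0009  0.0029  0.0004] M [-0.99 -0.77  0.04]
lean 0.0024 yaw 2.5889 foot x 84.0 1036
```

Emit:
carry_out(increments=[[[0.001,0,0.001,0,0,0],[0.001,0,0.001,0,0,0],[0.001,0,0.001,0,0,0]]])

```text
clock: 14.68
eef_pos: [492.8, -17.4, 39.6]
tcp_rot: [3.14, 0.004, 2.592]
contact_force: [5.3, -8.3, 12.4]
opening: 0.218
```

Run:
```python
from h import *
st();lean()
```

```text
t 14.68 z 39.58 heelx~ 81.31 y -44.94 Fx -8.9 Fy 4.3 Fz 12.4 rot [-0.0012  0.0037  0.0004] M [-1.25 -0.58  0.03]
lean 0.0017 yaw 2.5916 foot x 84.1 1031
```

Emit:
carry_out(increments=[[[0.002,0,0,0,0,0],[0.002,0,0,0,0,0],[0.002,0,0,0,0,0],[0.002,0,0,0,0,0],[0.002,0,0,0,0,0]]])

```text
clock: 15.15
eef_pos: [492.8, -17.2, 39.6]
tcp_rot: [3.14, 0.005, 2.593]
contact_force: [7.3, -9.7, 9.7]
opening: 0.215
```

Emit:
carry_out(increments=[[[0,0,0,0,0,0],[0,0,0,0,0,0],[0,0,0,0,0,0],[0,0,0,0,0,0],[0,0,0,0,0,0]]])

```text
clock: 15.57
eef_pos: [492.8, -17.2, 39.6]
tcp_rot: [3.14, 0.005, 2.593]
contact_force: [7.0, -9.7, 9.8]
opening: 0.216
```

Run:
```python
from h import *
for _ in range(3): st();f=lean()
u,v=map(int,proj(f,[460,-40,60]))
w=65;c=f['img'][max(v-w,0):v+w,u-w:u+w];cv2.imwrite('pics/c8.png',cv2.cvtColor(cv2.resize(c,(520,520),interpolation=cv2.INTER_NEAREST),cv2.COLOR_RGB2BGR))
```

```text
t 15.57 z 39.58 heelx~ 81.42 y -45.15 Fx -11.0 Fy 4.6 Fz 9.8 rot [-0.0015  0.0051  0.001 ] M [-1.52 -0.95  0.19]
lean -0.0009 yaw 2.5873 foot x 83.7 1031
t 15.62 z 39.55 heelx~ 81.44 y -45.14 Fx -11.9 Fy 4.3 Fz 9.2 rot [-0.0015  0.005   0.001 ] M [-1.56 -0.91  0.2 ]
lean -0.0016 yaw 2.5893 foot x 83.7 1039
t 15.67 z 39.57 heelx~ 81.43 y -45.17 Fx -11.1 Fy 4.9 Fz 9.0 rot [-0.0015  0.0051  0.0011] M [-1.51 -0.93  0.1 ]
lean -0.0003 yaw 2.5887 foot x 83.9 1045
```

View pics/c8.png

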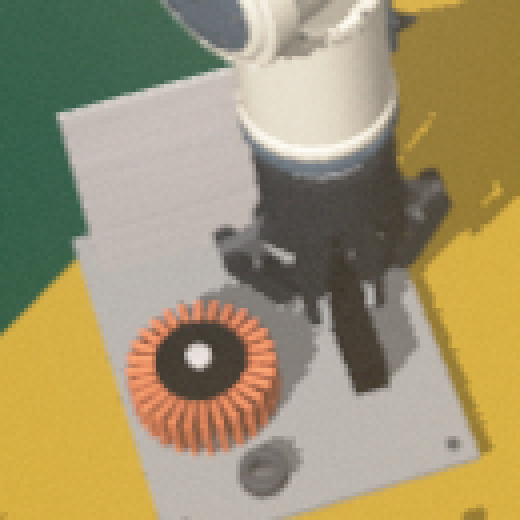

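Emit:
carry_out(increments=[[[0,0,0.001,0,0,0],[0,0,0.001,0,0,0],[0,0,0.001,0,0,0],[0,0,0.001,0,0,0]]])

```text
clock: 16.05
eef_pos: [492.8, -17.2, 39.6]
tcp_rot: [3.14, 0.005, 2.593]
contact_force: [6.1, -9.3, 14.9]
opening: 0.215
```

Run:
```python
from h import *
st();lean();st()
```

```text
t 16.05 z 39.55 heelx~ 81.44 y -45.12 Fx -10.0 Fy 4.7 Fz 14.9 rot [-0.0015  0.0051  0.001 ] M [-1.51 -0.58  0.21]
lean 0.0028 yaw 2.5861 foot x 84.1 1029
t 16.1 z 39.52 heelx~ 81.41 y -45.12 Fx -10.0 Fy 5.8 Fz 15.8 rot [-0.0016  0.0051  0.0009] M [-1.52 -0.65  0.13]
```

Run:
```python
from h import *
print(r.sign_off());st()
```

```text
the job is handed in; nothing more can be done
None
the job is handed in; nothing more can be done
```

I picked up the square nearest the base and set its stock on the plate in the clear lane. I slid it in under a light downward push until the panel stood upright and the square stopped in the corner. The job was handed in at 16.1 s with the square still gripped (80 N commanded) and pressed home; it reported no verdict.

| Last check | Reading |
|---|---|
| Push ahead | about 10 N |
| Push down | about 15 N |
| Panel lean | −0.003 to +0.003 rad over the last readings (0.13 rad when first tracked) |
| Tool tilt | about 0.005 rad |
| Tool yaw against panel yaw | within 0.01 rad |
| Tool height | steady at 39.5 mm, the height at which the stock first met the plate |

- **Camera disagreement:** the two cameras differed by about 6 mm in world x. I judged the last few millimetres by the force rise and by the square stopping, not by the pictures.
- **Not seen directly:** the gripper hid the blade from both cameras at the end. Blade contact is inferred from the panel following the square and from the force. I did not re-measure the bystanders, but the path stayed clear of them.

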